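# Lay the tall shoe-care case down on the drawer unit

## Robot

A 6-joint arm with a two-finger parallel gripper is mounted at the origin on the work surface. World frame = base frame: x ahead of the robot, y to its left, z up, the work surface at z = 0. Lengths are in m, angles in rad, forces in N, time in s.
With the tool pointing down it reaches from about 0.375 to 0.9 m from the base axis. Payload 3.1 kg.
Tool frame: the origin (TCP) lies midway between the tips of the shut fingers; the grasp point (between the pads) lies manip.hold_point_z behind it (manip.hold_point_z is the distance from the TCP to the grasp point, in m); z points along the fingers, y is the direction in which the jaws open and shut (so a half turn about z gives the same grasp; the last joint's range is limited). The gripper opens to 85 mm and grips with 20 to 120 N. Pads are 22 mm wide; open, the fingers measure 114 mm over their backs; the gripper's body (76 mm by 85 mm) begins 54 mm behind the grasp point. The pads swing forward as they close: fully open they stand 13 mm farther back than shut.
Start: joints at [0.948, 0.527, 1.433, -0, 1.181, -0.178], TCP at [0.269, 0.564, 0.21] pointing down, gripper open.
Joint ranges: [-3.08, 3.08], [-0.75, 2.2], [0.22, 2.44], [-1.43, 4.57], [0, 2.65], [-2.85, 2.85]. Speed limits (rad/s): [2.79, 2.79, 3.14, 3.14, 3.14, 3.14].

## Interface

Orientations are given as a unit quaternion [x, y, z, w].
In Python, from station import manip, snapshot, workorder, models gives the robot as it stands.
- The arm moves only by the tool jog_arm, never from a script. Its argument "commands" is a list of rows, each a list of 5 numbers: the opening in per cent of the stroke, from 0 (shut) to 100 (fully open), then the shift along the world's x, y, z in cm, then the turn about the world's z in rad. A call has 1 to 8 rows; each row shifts and turns the pose as measured when the row begins; what a row does not reach is not made up. A row lasts 1/12 s, in which the tool goes at most 41.7 mm and 7.16 degrees, less where a joint would pass 70% of its speed; a pose out of reach is approached as far as the arm can. A call with a gripper value outside its range is refused whole. The fingers move at their own pace and stop on an object; "squeeze" is the grip in N (left out, the last holds). Time passes only in rows, so rows that do not move let the fingers close. It gives the time, the measured TCP pose, the force and the opening at its end, in the units of the state.
- manip.sense(): the state, without advancing time (a new reading comes with each control period).
- snapshot(name): name is "scene" or "side" or "wrist"; returns a dict with "image" (480x640x3 uint8, red, green, blue), "intrinsics" (3x3 intrinsics, pixels), "extrinsics" (4x4, takes a point from camera to world coordinates); the wrist camera has in their place "hand_eye" (4x4, takes a point from camera to tool coordinates, whose origin is the TCP and whose axes are the flange's). Camera axes: x right, y down, z forward; pixel columns grow to the right and rows downward; lengths in m; the calibration is good to about 2 mm. A picture is of the moment at which its call begins: read the wrist's pose just before it. There is no depth.
- workorder.sign_off(): hands the job in, once; it reports no verdict.
Trained networks look in a picture, given as the dict that the camera call returned (one of the last four; its "shot" number tells which), for a name from the list of things; names that differ only in an ending like _2 or _b are one class to them, and where a whole thing is asked for, a point or a joint stands for the part that bears it (a point fixed in the world has none). Each returns a list of dicts, best first, with "score" (0 to 1); they miss things now and then, are a little off and sometimes report something else, mostly with a low value. They report only what shows in the picture. A call takes as long as a camera call. They do not tell look-alikes from the thing itself.
- models.find_in(picture, name): "centre" ([x, y, z] in m, in world coordinates, good to about 4 mm: the middle of the surface that is visible of it).
- models.pinpoint(picture, name): "centre" ([x, y, z] in m, in world coordinates, good to about 4 mm: a listed point, or the origin of a listed thing).
The state is a dict: "t": time; "q": joint angles; "qd": joint speeds; "tau": joint torques, N m; "tcp_pos": TCP position; "tool_rot": TCP orientation; "force": force on the tool from outside, world axes, zero at the start; "ft_torque": the same for the moment, N m; "finger_gap": opening from 0.0 (shut) to 1.0 (fully open).
Only numpy, scipy, OpenCV 4.12 (cv2) and the standard library are available. Lean on these libraries where they do the work, as an engineer would, in place of code of your own. Each camera call takes 0.05 s, during which the arm holds its last target. There are 200 camera calls.

## Task

The taller of the two frosted cases standing in front of the low smoked-plastic drawer unit is to be stored lying down on the unit. Tip it away from you until it leans on the unit's front top edge with its foot still on the shelf and let go; then take hold of it again in its lower half and finish the tip, so that it ends lying flat on top of the unit, cap to the back, pointing straight back, with its foot at or just behind the front edge, and let go. Leave the shorter case standing where it is.

Things in the scene. Friction and masses are not known exactly. Their poses are not given: they have to be found in the camera images.
- tall_case: tall closed frosted case with grey foot and cap, 240 mm tall, 36 mm (its x) by 46 mm (its y), 0.3 kg, centre of mass 87 mm from the foot. Origin: centre of the foot's underside; z up to the cap, x towards the unit (within 3 deg). Stands 90 to 110 mm clear of the unit; tipped about its foot's edge it leans at 50 to 56 deg from upright on the unit's edge, 115 to 135 mm up its side, and stays there
- short_case: the shorter case, 150 mm tall, otherwise the same look, section, origin and axes; it stands about 180 mm to the left or right of the tall one and is to be left alone
- drawer_unit: low drawer unit of smoked plastic, fixed, 300 mm deep (x), 340 mm wide (y), 75 mm high, flat bare top. Origin: centre of its underside; x points to its back, so the front face is at x = -150 mm and the front top edge runs along y there, 75 mm up. Two round knobs, 22 mm across, stand 16 mm out of the front at y = -84 and +84 mm, 34 mm up
There are look-alikes about, which are no part of the job. What is shaped like the tall_case but purple is not meant.

How it is judged:
On the way, in this order (a step that is already met when the one before it is completed fails the run):
1. the tall case leans on the drawer unit's edge (25 to 70 degrees from upright), its foot on the shelf, let go and still (angle between tall_case's own z axis and vertical between 0.44 and 1.25 rad and linear speed of tall_case below 0.02 m/s and angular speed of tall_case below 0.15 rad/s and height (world z) of tall_case below 0.03 m and contact force between tall_case and drawer_unit above 0.1 N and contact force between the fingers and tall_case below 0.05 N), for 0.2 s.
2. it is held between the fingers in its lower half (within 125 mm of the foot) (contact force between the fingers and tall_case above 2 N and distance between the grasp point and tall_case below 0.125 m), for 0.1 s.
At the end, for the whole second after the job is handed in: The tall case lies flat (8 deg) on the drawer unit, cap to the back, straight within 15 deg, foot from 20 mm over the front edge to 75 mm behind it, not over the sides, still and let go; the shorter case stands within 30 mm of its start (angle between tall_case's own z axis and vertical between 1.43 and 1.71 rad and height (world z) of tall_case between 0.083 and 0.107 m and x of tall_case in the frame of drawer_unit between -0.17 and -0.075 m and y of tall_case in the frame of drawer_unit between -0.145 and 0.145 m and angle between the z axis of tall_case and the x axis of drawer_unit, either way round below 0.26 rad and contact force between tall_case and drawer_unit above 0.5 N and contact force between the fingers and tall_case below 0.05 N and linear speed of tall_case below 0.02 m/s and angular speed of tall_case below 0.15 rad/s and distance of short_case from where it was at the start of the episode below 0.03 m and angle between short_case's own z axis and vertical below 0.1 rad); the robot touches nothing.
It fails at once if the shorter case is shoved more than 30 mm or tipped (distance of short_case from where it was at the start of the episode above 0.03 m or angle between short_case's own z axis and vertical above 0.2 rad).
It also fails if it takes over 42 s, if anything falls off the work surface, if the arm or the gripper's body presses on something with over 40 N, if the wrist force passes 120 N, or if a joint passes its speed limit or range.

## Working session

There is one attempt and no reset: what is moved stays moved. The work goes in short steps, Python scripts to look and compute and a tool call to move; the robot and the scene stay as the last step left them, time stands still between calls to the robot, and variables do not carry over. Pictures are saved under pics/ and viewed, about 8 in all and at most 12, crops included, and the job is handed in when it is done.

Besides the shell and the picture viewer there is one more tool, called after ">>>" as name(argument=value, ...) on one line, values as JSON. jog_arm: Moves the arm, as the interface text tells. Its arguments: {"type":"object","properties":{"commands":{"type":"array","items":{"type":"array","items":{"type":"number"}}},"squeeze":{"type":"number"}},"required":["commands"]}

```bash
ls; mkdir -p pics
python3 - <<'E'
from station import manip, snapshot, workorder, models
import cv2,numpy as np
s=manip.sense(); print({k:np.round(v,3) for k,v in s.items()}, manip.hold_point_z)
for n in ["scene","side"]:
    p=snapshot(n); cv2.imwrite(f"pics/{n}0.png",p["image"][:,:,::-1])
    print(n,np.round(p["extrinsics"],3).tolist(),p["intrinsics"][0,0])
    for o in ["tall_case","short_case","drawer_unit"]:
        for f in (models.find_in,models.pinpoint):
            print(o,f.__name__,[(round(d["score"],2),np.round(d["centre"],3).tolist()) for d in f(p,o)][:4])
E
```

```text
pics
{'t': np.float64(0.0), 'q': array([ 0.947,  0.528,  1.434,  0.   ,  1.181, -0.179]), 'qd': array([ 0.   , -0.   ,  0.   ,  0.001,  0.002, -0.001]), 'tau': array([ 1.0000e-03, -4.4234e+01, -1.7803e+01, -0.0000e+00,  8.0000e-03,
        0.0000e+00]), 'tcp_pos': array([0.268, 0.564, 0.209]), 'tool_rot': array([ 0.221,  0.975, -0.001, -0.   ]), 'force': array([-0.597, -1.566, -0.051]), 'ft_torque': array([0.014, 0.025, 0.025]), 'finger_gap': np.float64(0.998)} 0.0187
scene [[0.818, 0.372, -0.439, 0.892], [0.575, -0.522, 0.63, -0.436], [0.005, -0.768, -0.641, 0.46], [0.0, 0.0, 0.0, 1.0]] 437.19353559052206
tall_case call [(0.96, [0.524, -0.098, 0.151]), (0.63, [0.492, -0.223, 0.158]), (0.57, [0.443, -0.101, 0.155])]
tall_case call [(0.75, [0.478, -0.208, -0.002]), (0.74, [0.428, -0.086, 0.002]), (0.67, [0.502, -0.085, -0.001])]
short_case call [(0.68, [0.545, 0.078, 0.096])]
short_case call [(0.69, [0.531, 0.097, 0.005])]
drawer_unit call [(0.75, [0.812, -0.094, 0.081])]
drawer_unit call [(0.83, [0.788, -0.018, 0.006])]
side [[0.362, -0.743, 0.563, 0.239], [-0.932, -0.296, 0.209, -0.17], [0.012, -0.601, -0.8, 0.575], [0.0, 0.0, 0.0, 1.0]] 458.530445501375
tall_case call [(0.88, [0.465, -0.209, 0.188]), (0.84, [0.414, -0.09, 0.188]), (0.83, [0.49, -0.094, 0.206])]
tall_case call [(0.83, [0.478, -0.213, 0.002]), (0.8, [0.424, -0.085, -0.003]), (0.7, [0.501, -0.084, -0.002])]
short_case call [(0.56, [0.518, 0.076, 0.108])]
short_case call [(0.8, [0.533, 0.088, -0.0])]
drawer_unit call [(0.59, [0.737, -0.031, 0.074])]
drawer_unit call [(0.55, [0.783, -0.023, 0.0])]
```

View pics/scene0.png

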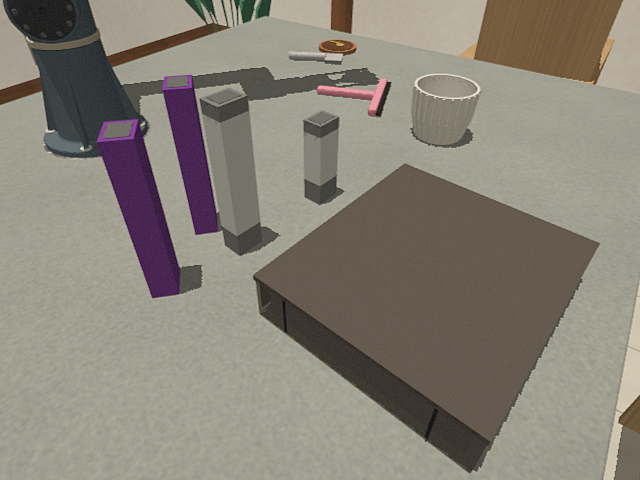

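View pics/side0.png

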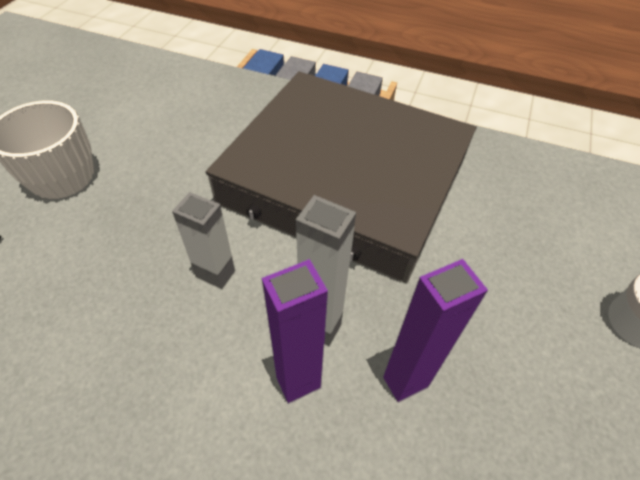

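The scene view shows the grey tall case with its foot at about (242,240), purple look-alikes at (205,225) and (165,290), and the short case at (320,195). The unit's top corners are at (405,165), (598,243), (490,438) and (255,277). The networks' tall_case candidate at (0.502, -0.085) matches the grey case; the other two are purple.

```bash
cat > h.py <<'E'
from station import manip, snapshot, workorder, models
import cv2,numpy as np
from scipy.spatial.transform import Rotation as R
def ray(p,uv,z):
    K=p["intrinsics"];T=p["extrinsics"]
    d=T[:3,:3]@np.linalg.solve(K,[uv[0],uv[1],1]);o=T[:3,3]
    return o+d*(z-o[2])/d[2]
def proj(p,X):
    T=np.linalg.inv(p["extrinsics"]);c=T[:3,:3]@np.array(X,float)+T[:3,3];u=p["intrinsics"]@c
    return u[:2]/u[2]
def st():
    s=manip.sense();y=R.from_quat(s["tool_rot"]).as_matrix()[:,1]
    print(round(s["t"],2),np.round(s["tcp_pos"],4),"jaw",round(np.degrees(np.arctan2(y[1],y[0])),1),"F",np.round(s["force"],1),"gap",round(s["finger_gap"],3))
    return s
E
python3 - <<'E'
from h import *
p=snapshot("scene")
print("scene"); c=[ray(p,u,.075) for u in [(405,165),(598,243),(490,438),(256,277)]]
print(np.round(c,3)); print([round(np.linalg.norm(c[i]-c[i-1]),3) for i in range(4)],np.mean(c,0))
print("tall foot grey bottom corners",[np.round(ray(p,u,0),3) for u in [(240,254),(261,239),(224,243)]])
print("cap top",[np.round(ray(p,u,.24),3) for u in [(202,97),(216,117),(248,101),(234,88)]])
p=snapshot("side")
c=[ray(p,u,.075) for u in [(208,173),(301,72),(476,127),(408,258)]]
print("side");print(np.round(c,3)); print([round(np.linalg.norm(c[i]-c[i-1]),3) for i in range(4)],np.mean(c,0))
print("cap top",[np.round(ray(p,u,.24),3) for u in [(296,217),(316,198),(355,210),(338,234)]])
E
```

```text
scene
[[ 0.657  0.158  0.075]
 [ 0.951  0.131  0.075]
 [ 0.917 -0.205  0.075]
 [ 0.624 -0.177  0.075]]
[np.float64(0.337), np.float64(0.296), np.float64(0.337), np.float64(0.294)] [ 0.78735944 -0.02342482  0.075     ]
tall foot grey bottom corners [array([ 0.52 , -0.105,  0.   ]), array([ 0.524, -0.06 ,  0.   ]), array([ 0.483, -0.101,  0.   ])]
cap top [array([ 0.488, -0.1  ,  0.24 ]), array([ 0.54 , -0.128,  0.24 ]), array([ 0.541, -0.076,  0.24 ]), array([ 0.5  , -0.057,  0.24 ])]
side
[[ 0.649  0.156  0.075]
 [ 0.949  0.125  0.075]
 [ 0.912 -0.208  0.075]
 [ 0.609 -0.167  0.075]]
[np.float64(0.326), np.float64(0.301), np.float64(0.334), np.float64(0.307)] [ 0.7797248  -0.02356765  0.075     ]
cap top [array([ 0.493, -0.057,  0.24 ]), array([ 0.523, -0.066,  0.24 ]), array([ 0.522, -0.107,  0.24 ]), array([ 0.489, -0.101,  0.24 ])]
```

>>> jog_arm(commands=[[100,0,0,3.5,0.11],[100,0,0,3.5,0.11],[100,1.2,-3.5,0.5,0.11],[100,1.3,-3.7,0,0.11],[100,1.3,-3.7,0,0],[100,1.3,-3.7,0,0],[100,1.3,-3.7,0,0],[100,1.3,-3.7,0,0]])

```text
t: 1.47
tcp_pos: [0.3455, 0.3436, 0.2878]
tool_rot: [-0.016, 1.0, 0.002, 0.005]
force: [0.3, -1.0, -0.0]
finger_gap: 0.994
```

>>> jog_arm(commands=[[100,1.3,-3.7,0,-0.1],[100,1.3,-3.7,0,0],[100,1.3,-3.7,0,0],[100,1.3,-3.7,0,0],[100,1.3,-3.7,0,0],[100,1.3,-3.7,0,0],[100,1.3,-3.7,0,0],[100,1.3,-3.7,0,0]])

```text
t: 2.13
tcp_pos: [0.4513, 0.033, 0.2908]
tool_rot: [0.035, 0.999, 0.002, 0.009]
force: [1.5, -0.5, -0.4]
finger_gap: 0.998
```

>>> jog_arm(commands=[[100,1.3,-3.7,0,0],[100,1.3,-3.7,0,0],[100,1.3,-3.6,0,0],[100,0,0,0,0]])

```text
t: 2.47
tcp_pos: [0.4943, -0.0903, 0.2924]
tool_rot: [0.039, 0.999, -0.0, 0.012]
force: [1.0, 0.1, 1.0]
finger_gap: 1.0
```

Run:
```python
from h import *
s=st(); p=snapshot("wrist"); cv2.imwrite("pics/w1.png",p["image"][:,:,::-1])
T=np.eye(4);T[:3,:3]=R.from_quat(s["tool_rot"]).as_matrix();T[:3,3]=s["tcp_pos"];p["extrinsics"]=T@p["hand_eye"]
print(np.round(p["hand_eye"],3).tolist())
for q in (models.find_in,models.pinpoint):
  try: print([(round(d["score"],2),np.round(d["centre"],3)) for d in q(p,"tall_case")])
  except Exception as e: print(e)
for X in [(.503,-.084,.24)]: print(proj(p,X))
```

```text
2.47 [ 0.4943 -0.0903  0.2924] jaw 85.5 F [1.  0.1 1. ] gap 1.0
[[-0.001, -0.964, -0.264, 0.067], [1.0, -0.001, 0.0, 0.001], [-0.0, -0.264, 0.964, -0.165], [0.0, 0.0, 0.0, 1.0]]
[(0.89, array([ 0.491, -0.083,  0.241])), (0.81, array([ 0.47 , -0.2  ,  0.227])), (0.71, array([ 0.423, -0.083,  0.246]))]
[(0.95, array([ 0.507, -0.085, -0.001])), (0.74, array([ 0.474, -0.208,  0.002]))]
[325.05930254 259.59217141]
```

View pics/w1.png

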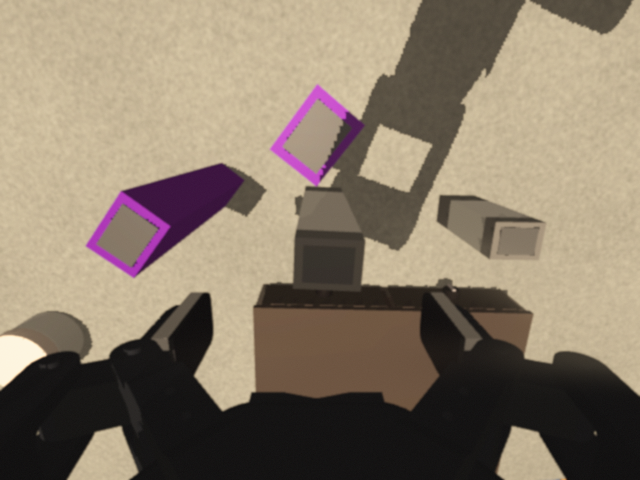

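The wrist view shows the cap centred at (328,261), as predicted (325,260), with its edges parallel to the jaws. Descending to grip near the cap.

>>> jog_arm(commands=[[100,0.9,0.7,0,0],[100,0,0,-2.5,0],[100,0,0,-3,0],[100,0,0,-3,0],[100,0,0,-2,0],[100,0,0,0,0]])

```text
t: 3.12
tcp_pos: [0.5016, -0.0639, 0.1871]
tool_rot: [0.031, 0.999, 0.003, 0.014]
force: [-0.8, -0.4, 0.2]
finger_gap: 0.994
```

```bash
python3 -c "
from h import *
st()"
```

```text
3.12 [ 0.5016 -0.0639  0.1871] jaw 86.5 F [-0.8 -0.4  0.2] gap 0.994
```

>>> jog_arm(commands=[[100,0.1,-1.0,0,-0.01],[100,0,-0.9,0,0],[100,0,0,0,0]])

```text
t: 3.37
tcp_pos: [0.5036, -0.0798, 0.1887]
tool_rot: [0.032, 0.999, 0.003, 0.015]
force: [-0.5, 0.2, 1.3]
finger_gap: 0.997
```

```bash
python3 -c "
from h import *
st()
p=snapshot('side'); cv2.imwrite('pics/s1.png',p['image'][100:420,180:520,::-1]); print([(round(d['score'],2),np.round(d['centre'],3)) for d in models.pinpoint(p,'tall_case')])"
```

```text
3.37 [ 0.5036 -0.0798  0.1887] jaw 86.3 F [-0.5  0.2  1.3] gap 0.997
[(0.96, array([ 0.424, -0.085, -0.003])), (0.88, array([ 0.506, -0.082, -0.005])), (0.6, array([ 0.473, -0.211,  0.004]))]
```

View pics/s1.png

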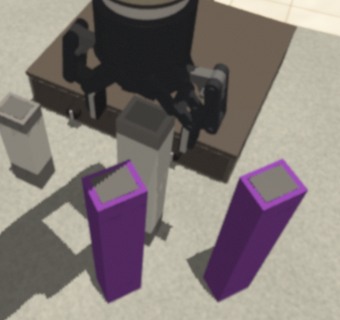

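The case still stands upright between the open fingers; the cap is at crop (145,118). Closing gently.

>>> jog_arm(commands=[[50,0,-0.2,0,0],[45,0,0,0,0],[45,0,0,0,0],[45,0,0,0,0],[45,0,0,0,0],[45,0,0,0,0]], squeeze=20)

```text
t: 3.97
tcp_pos: [0.5046, -0.0827, 0.1918]
tool_rot: [0.034, 0.999, 0.002, 0.017]
force: [-0.1, -0.5, 0.2]
finger_gap: 0.548
```

```bash
python3 -c "
from h import *
st()
for s in (.198,.207):
  P=np.array([-18,s*1e3])
  for th in np.radians(range(0,56,5)): print(round(np.degrees(th)),np.round(s*1e3*np.array([np.sin(th),np.cos(th)])+18*np.array([-np.cos(th),np.sin(th)])-P,1),end=' ')
  print()"
```

```text
3.97 [ 0.5046 -0.0827  0.1918] jaw 86.2 F [-0.1 -0.5  0.2] gap 0.548
0 [0. 0.] 5 [17.3  0.8] 10 [34.7  0.1] 15 [51.9 -2.1] 20 [68.8 -5.8] 25 [ 85.4 -10.9] 30 [101.4 -17.5] 35 [116.8 -25.5] 40 [131.5 -34.8] 45 [145.3 -45.3] 50 [158.1 -56.9] 55 [169.9 -69.7] 
0 [0. 0.] 5 [18.1  0.8] 10 [36.2 -0. ] 15 [54.2 -2.4] 20 [71.9 -6.3] 25 [ 89.2 -11.8] 30 [105.9 -18.7] 35 [122.  -27.1] 40 [137.3 -36.9] 45 [151.6 -47.9] 50 [165.  -60.2] 55 [177.2 -73.5]
```

>>> jog_arm(commands=[[45,0.9,-0.06,0,0],[45,0.9,-0.06,0,0],[45,0.9,-0.06,-0.05,0],[45,0.9,-0.06,-0.05,0],[45,0.9,-0.06,-0.1,0],[45,0.9,-0.06,-0.15,0],[45,0.9,-0.06,-0.2,0],[45,0,0,-0.1,0]])

```text
t: 4.63
tcp_pos: [0.5756, -0.0885, 0.1868]
tool_rot: [0.033, 0.999, 0.001, 0.019]
force: [1.9, -0.9, 8.5]
finger_gap: 0.534
```

```bash
python3 -c "
from h import *
st()
p=snapshot('scene'); cv2.imwrite('pics/c2.png',p['image'][:,:,::-1])"
```

```text
4.63 [ 0.5756 -0.0885  0.1868] jaw 86.2 F [ 1.9 -0.9  8.5] gap 0.534
```

View pics/c2.png

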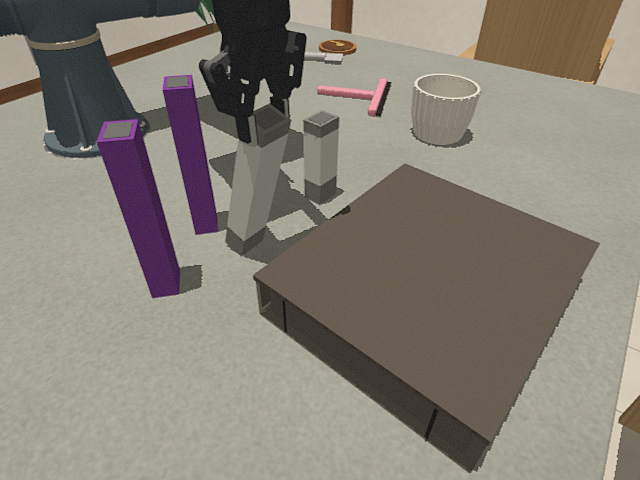

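It is tilting about its foot edge (foot at (242,245), cap at (268,118)). Continue the arc.

>>> jog_arm(commands=[[45,0.85,-0.06,-0.15,0],[45,0.85,-0.06,-0.3,0],[45,0.85,-0.06,-0.35,0],[45,0.8,-0.06,-0.4,0],[45,0.8,-0.05,-0.4,0],[45,0.75,-0.05,-0.45,0],[45,0.75,-0.05,-0.5,0],[45,0,0,-0.1,0]])

```text
t: 5.35
tcp_pos: [0.6442, -0.0932, 0.1601]
tool_rot: [0.033, 0.999, 0.0, 0.026]
force: [3.1, 0.1, 6.4]
finger_gap: 0.533
```

```bash
python3 -c "
from h import *
st()"
```

```text
5.35 [ 0.6442 -0.0932  0.1601] jaw 86.2 F [3.1 0.1 6.4] gap 0.533
```

>>> jog_arm(commands=[[45,0.7,-0.05,-0.55,0],[45,0.7,-0.05,-0.55,0],[45,0.65,-0.05,-0.6,0],[45,0.6,-0.04,-0.6,0],[45,0.6,-0.04,-0.65,0],[45,0.3,0,-0.4,0],[45,0,0,0,0]])

```text
t: 5.93
tcp_pos: [0.6893, -0.0962, 0.1257]
tool_rot: [0.034, 0.999, -0.0, 0.033]
force: [2.9, -0.2, 3.7]
finger_gap: 0.534
```

```bash
python3 -c "
from h import *
st()
p=snapshot('scene'); cv2.imwrite('pics/c3.png',p['image'][:,:,::-1]); print([(round(d['score'],2),np.round(d['centre'],3)) for d in models.pinpoint(p,'tall_case')])"
```

```text
5.93 [ 0.6893 -0.0962  0.1257] jaw 86.1 F [ 2.9 -0.2  3.7] gap 0.534
[(0.91, array([ 0.511, -0.087,  0.013])), (0.7, array([ 0.475, -0.213, -0.002])), (0.59, array([ 0.428, -0.086,  0.003]))]
```

View pics/c3.png

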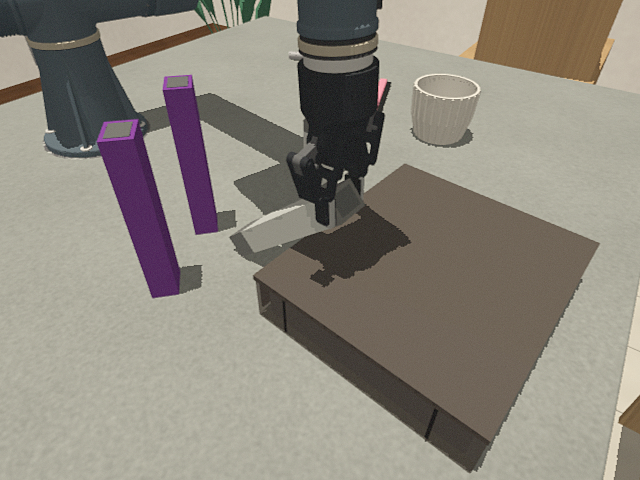

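The case leans at about 54°, with its foot at (0.511, -0.087) and the cap over the unit's edge. Easing down slightly, then opening.

>>> jog_arm(commands=[[45,0.1,0,-0.25,0],[45,0.1,0,-0.2,0],[58,0,0,0,0],[65,0,0,0,0],[80,0,0,0,0],[95,0,0,0,0],[95,0,0,0,0]])

```text
t: 6.62
tcp_pos: [0.6822, -0.0943, 0.1173]
tool_rot: [0.034, 0.999, 0.002, 0.024]
force: [0.5, 0.5, 0.5]
finger_gap: 0.949
```

```bash
python3 -c "
from h import *
st()"
```

```text
6.62 [ 0.6822 -0.0943  0.1173] jaw 86.1 F [0.5 0.5 0.5] gap 0.949
```

>>> jog_arm(commands=[[100,0,0,2,0],[100,0,0,3,0],[100,0,0,3,0],[100,0,0,1,0],[100,0,0,0,0]])

```text
t: 7.03
tcp_pos: [0.6755, -0.0928, 0.2044]
tool_rot: [0.034, 0.999, 0.003, 0.016]
force: [1.1, 0.1, -0.3]
finger_gap: 1.006
```

```bash
python3 -c "
from h import *
st()
p=snapshot('scene'); cv2.imwrite('pics/c4.png',cv2.resize(p['image'][60:360,120:520,::-1],(800,600))); print([(round(d['score'],2),np.round(d['centre'],3)) for d in models.pinpoint(p,'tall_case')])
p=snapshot('side');print([(round(d['score'],2),np.round(d['centre'],3)) for d in models.pinpoint(p,'tall_case')])
"
```

```text
7.03 [ 0.6755 -0.0928  0.2044] jaw 86.1 F [ 1.1  0.1 -0.3] gap 1.006
[(0.95, array([ 0.513, -0.085,  0.01 ])), (0.95, array([ 0.428, -0.088,  0.005])), (0.77, array([ 0.478, -0.211, -0.002]))]
[(0.9, array([ 0.478, -0.215,  0.002])), (0.83, array([ 0.513, -0.081,  0.01 ])), (0.61, array([ 0.424, -0.083, -0.003]))]
```

View pics/c4.png

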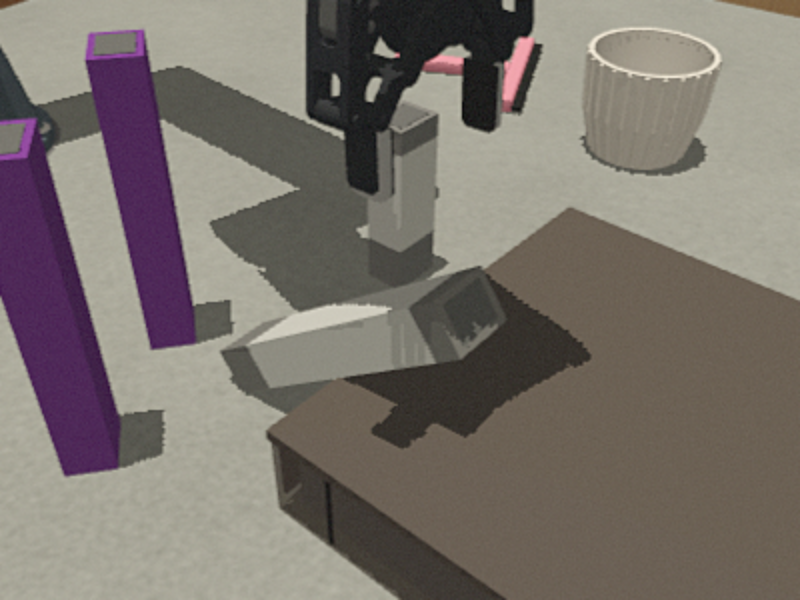

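Released: the case leans on the edge, foot at crop (250,360) and cap at (480,310), and the short case is undisturbed. Moving back over the lower half.

>>> jog_arm(commands=[[100,-2.5,0.1,0,0],[100,-2.5,0.1,0,0],[100,-2.5,0.1,0,0],[100,-2.0,0.1,-1,0],[100,-1.0,0,-1,0],[100,0,0,0,0]])

```text
t: 7.73
tcp_pos: [0.5585, -0.0855, 0.1685]
tool_rot: [0.034, 0.999, 0.007, 0.003]
force: [-0.1, 0.4, 1.0]
finger_gap: 1.001
```

```bash
python3 -c "
from h import *
s=st()
p=snapshot('wrist'); cv2.imwrite('pics/w5.png',p['image'][:,:,::-1])
T=np.eye(4);T[:3,:3]=R.from_quat(s['tool_rot']).as_matrix();T[:3,3]=s['tcp_pos'];p['extrinsics']=T@p['hand_eye']
print([(round(d['score'],2),np.round(d['centre'],3)) for d in models.pinpoint(p,'tall_case')])
a=np.array([np.sin(.93)*.997,-np.sin(.93)*.07,np.cos(.93)]);o=np.array([.513,-.083,.012])
print([np.round(proj(p,o+a*k)) for k in (0,.065,.12,.24)])
"
```

```text
7.73 [ 0.5585 -0.0855  0.1685] jaw 86.1 F [-0.1  0.4  1. ] gap 1.001
[(0.92, array([ 0.513, -0.085,  0.015])), (0.83, array([ 0.422, -0.085,  0.006])), (0.58, array([ 0.476, -0.209,  0.002]))]
[array([312., 167.]), array([312., 233.]), array([312., 299.]), array([313., 480.])]
```

View pics/w5.png

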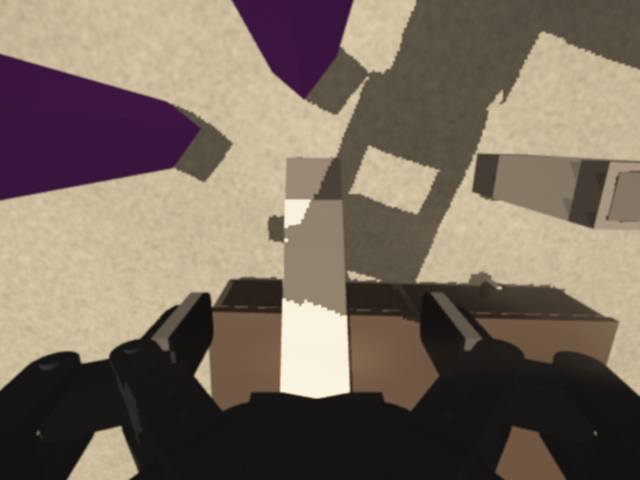

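>>> jog_arm(commands=[[100,0.8,0,-2,0],[100,0.2,0,-3,0],[100,0.1,0,-3,0],[100,0,0,-2.3,0],[100,0,0,-1.2,0],[100,0,0,0,0]])

```text
t: 8.33
tcp_pos: [0.5872, -0.0898, 0.0536]
tool_rot: [0.033, 0.999, 0.004, 0.016]
force: [-0.3, 0.1, 0.2]
finger_gap: 0.999
```

```bash
python3 -c "
from h import *
s=st()"
```

```text
8.33 [ 0.5872 -0.0898  0.0536] jaw 86.2 F [-0.3  0.1  0.2] gap 0.999
```

>>> jog_arm(commands=[[100,-1.0,0.15,-0.3,0],[100,-0.9,0.1,-0.3,0],[100,0,0,-0.1,0],[100,0,0,-0.1,0]])

```text
t: 8.67
tcp_pos: [0.5734, -0.0886, 0.0459]
tool_rot: [0.033, 0.999, 0.003, 0.02]
force: [0.5, -0.2, -0.5]
finger_gap: 1.0
```

```bash
python3 -c "
from h import *
s=st()"
```

```text
8.67 [ 0.5734 -0.0886  0.0459] jaw 86.2 F [ 0.5 -0.2 -0.5] gap 1.0
```

>>> jog_arm(commands=[[55,0,0,-0.05,0],[45,0,0,-0.05,0],[45,0,0,-0.05,0],[45,0,0,-0.05,0],[45,0,0,0,0],[45,0,0,0,0],[45,0,0,0,0]], squeeze=25)

```text
t: 9.25
tcp_pos: [0.5764, -0.0893, 0.0467]
tool_rot: [0.033, 0.999, 0.002, 0.022]
force: [0.1, 0.2, -0.4]
finger_gap: 0.533
```

>>> jog_arm(commands=[[45,0,0,0.5,0],[45,0.2,0,0.6,0],[45,0.2,0,0.6,0],[45,0,0,0,0]])

```text
t: 9.58
tcp_pos: [0.58, -0.0892, 0.064]
tool_rot: [0.033, 0.999, 0.002, 0.021]
force: [0.9, -0.4, -2.0]
finger_gap: 0.531
```

```bash
python3 -c "
from h import *
s=st()
p=snapshot('scene'); cv2.imwrite('pics/c6.png',cv2.resize(p['image'][60:360,120:520,::-1],(800,600))); print([(round(d['score'],2),np.round(d['centre'],3)) for d in models.pinpoint(p,'tall_case')])
"
```

```text
9.58 [ 0.58   -0.0892  0.064 ] jaw 86.2 F [ 0.9 -0.4 -2. ] gap 0.531
[(0.92, array([ 0.516, -0.086,  0.033])), (0.65, array([ 0.48 , -0.209, -0.   ])), (0.63, array([ 0.427, -0.087, -0.   ]))]
```

View pics/c6.png

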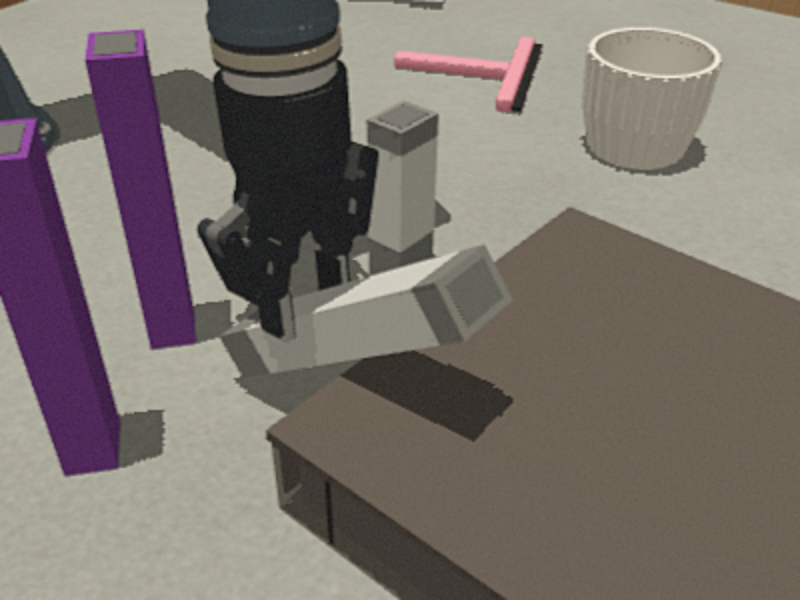

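The grip holds the case's tilt: it was lifted without rotating, and the foot is now at z≈0.033. So I'll lift it over the unit, set the foot's lower corner on the top behind the edge, and press down so it rotates flat within the grip.

>>> jog_arm(commands=[[45,0,0,1.5,0],[45,0,0,2,0],[45,0,0,2,0],[45,1,-0.1,1,0],[45,2,-0.15,0,0],[45,2,-0.15,0,0],[45,2,-0.15,0,0],[45,0,0,0,0]])

```text
t: 10.35
tcp_pos: [0.6462, -0.0929, 0.1296]
tool_rot: [0.033, 0.999, 0.004, 0.016]
force: [1.6, -0.6, -2.4]
finger_gap: 0.53
```

>>> jog_arm(commands=[[45,2,-0.15,0,0],[45,1.5,-0.1,0,0],[45,1,-0.1,0,0],[45,0,0,0,0],[45,0,0,0,0]])

```text
t: 10.77
tcp_pos: [0.688, -0.0952, 0.126]
tool_rot: [0.033, 0.999, 0.005, 0.011]
force: [0.3, -0.2, -3.2]
finger_gap: 0.531
```

```bash
python3 -c "
from h import *
s=st()
p=snapshot('scene'); cv2.imwrite('pics/c7.png',cv2.resize(p['image'][60:360,120:520,::-1],(800,600))); print([(round(d['score'],2),np.round(d['centre'],3)) for d in models.pinpoint(p,'tall_case')])
"
```

```text
10.77 [ 0.688  -0.0952  0.126 ] jaw 86.2 F [ 0.3 -0.2 -3.2] gap 0.531
[(0.8, array([ 0.48 , -0.209, -0.001])), (0.78, array([ 0.623, -0.089,  0.092])), (0.7, array([ 0.427, -0.087,  0.002])), (0.63, array([ 0.786, -0.018,  0.004]))]
```

View pics/c7.png

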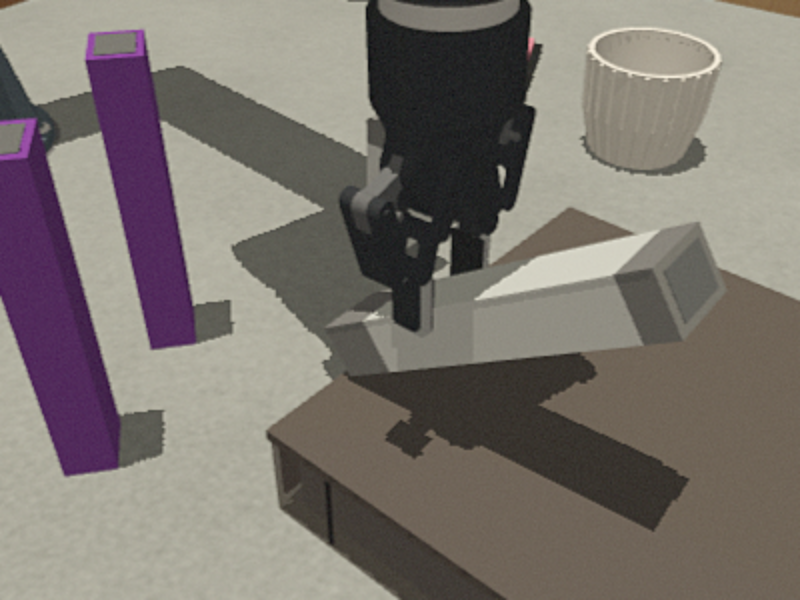

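The case is held tilted, with its foot at (0.623, -0.089, 0.092), about at the edge. I'll go a bit farther back, then press down.

>>> jog_arm(commands=[[45,0.5,-0.05,0.7,0],[45,1.2,-0.1,0,0],[45,1.2,-0.1,0,0],[45,0,0,-0.3,0],[45,0,0,-0.5,0],[45,0.1,0,-0.5,0],[45,0.2,0,-0.5,0],[45,0.2,0,-0.5,0]])

```text
t: 11.53
tcp_pos: [0.7215, -0.0974, 0.115]
tool_rot: [0.034, 0.999, 0.005, 0.013]
force: [3.7, 1.0, 5.5]
finger_gap: 0.529
```

```bash
python3 -c "
from h import *
s=st()
p=snapshot('scene');print([(round(d['score'],2),np.round(d['centre'],3)) for d in models.pinpoint(p,'tall_case')])
"
```

```text
11.53 [ 0.7215 -0.0974  0.115 ] jaw 86.1 F [3.7 1.  5.5] gap 0.529
[(0.66, array([ 0.426, -0.087, -0.001])), (0.59, array([ 0.476, -0.21 ,  0.002])), (0.55, array([ 0.652, -0.092,  0.09 ]))]
```

>>> jog_arm(commands=[[45,0.2,0,-0.5,0],[45,0.2,0,-0.5,0],[45,0.2,0,-0.5,0],[45,0.2,0,-0.5,0],[45,0,0,0,0]])

```text
t: 12.05
tcp_pos: [0.7357, -0.0983, 0.0984]
tool_rot: [0.034, 0.999, 0.004, 0.02]
force: [3.0, 0.9, 3.1]
finger_gap: 0.529
```

```bash
python3 -c "
from h import *
s=st()
p=snapshot('scene');print([(round(d['score'],2),np.round(d['centre'],3)) for d in models.pinpoint(p,'tall_case')])
"
```

```text
12.05 [ 0.7357 -0.0983  0.0984] jaw 86.1 F [3.  0.9 3.1] gap 0.529
[(0.98, array([ 0.653, -0.094,  0.09 ])), (0.71, array([ 0.427, -0.09 ,  0.003])), (0.66, array([ 0.479, -0.208, -0.002]))]
```

>>> jog_arm(commands=[[45,0.1,0,-0.4,0],[45,0.1,0,-0.4,0],[45,0,0,-0.4,0],[45,0,0,-0.3,0],[45,0,0,0,0]])

```text
t: 12.57
tcp_pos: [0.7351, -0.0986, 0.0805]
tool_rot: [0.034, 0.999, 0.004, 0.017]
force: [1.6, -1.0, 1.9]
finger_gap: 0.529
```

```bash
python3 -c "
from h import *
s=st()
p=snapshot('scene'); cv2.imwrite('pics/c8.png',cv2.resize(p['image'][60:360,120:520,::-1],(800,600)));print([(round(d['score'],2),np.round(d['centre'],3)) for d in models.pinpoint(p,'tall_case')])
"
```

```text
12.57 [ 0.7351 -0.0986  0.0805] jaw 86.2 F [ 1.6 -1.   1.9] gap 0.529
[(0.72, array([ 0.648, -0.095,  0.092])), (0.7, array([ 0.426, -0.089,  0.001])), (0.66, array([ 0.48 , -0.21 , -0.002]))]
```

View pics/c8.png

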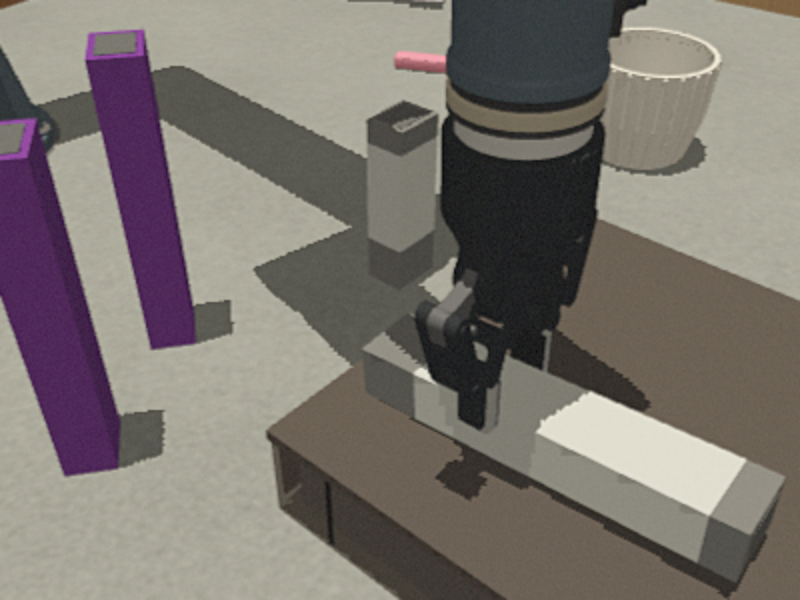

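The case lies nearly flat on the unit, with its foot at crop (390,365) just behind the edge and the cap to the back. Releasing and backing off upward.

>>> jog_arm(commands=[[60,0,0,0,0],[75,0,0,0,0],[95,0,0,0,0],[100,0,0,0,0],[100,0,0,2,0],[100,0,0,3,0],[100,0,0,3,0],[100,0,0,3,0]])

```text
t: 13.33
tcp_pos: [0.7211, -0.0952, 0.1794]
tool_rot: [0.034, 0.999, 0.008, -0.001]
force: [-0.1, 0.1, -0.2]
finger_gap: 0.999
```

>>> jog_arm(commands=[[100,0,0,3,0],[100,0,0,2,0],[100,0,0,0,0],[100,0,0,0,0]])

```text
t: 13.67
tcp_pos: [0.7234, -0.0957, 0.2402]
tool_rot: [0.034, 0.999, 0.007, 0.005]
force: [-0.2, 0.8, -0.1]
finger_gap: 0.999
```

```bash
python3 -c "
from h import *
s=st()
p=snapshot('scene'); cv2.imwrite('pics/c9.png',cv2.resize(p['image'][60:360,120:520,::-1],(800,600)))
q=snapshot('side')
for i in (p,q):
  for n in ('tall_case','short_case'): print(n,[(round(d['score'],2),np.round(d['centre'],3)) for d in models.pinpoint(i,n)])
"
```

```text
13.67 [ 0.7234 -0.0957  0.2402] jaw 86.1 F [-0.2  0.8 -0.1] gap 0.999
tall_case [(0.84, array([ 0.648, -0.092,  0.091])), (0.75, array([ 0.427, -0.089,  0.001])), (0.75, array([ 0.48 , -0.208, -0.001]))]
short_case [(0.61, array([0.531, 0.096, 0.003]))]
tall_case [(0.97, array([ 0.476, -0.21 ,  0.   ])), (0.86, array([ 0.424, -0.086, -0.003]))]
short_case [(0.57, array([ 0.532,  0.09 , -0.003]))]
```

View pics/c9.png

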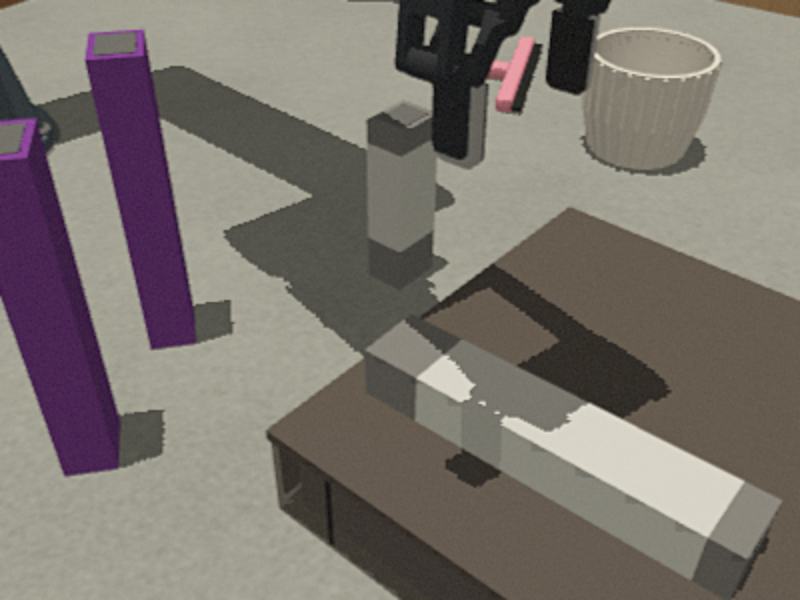

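```bash
python3 -c "
from station import workorder
print(workorder.sign_off())"
```

```text
the job is handed in; nothing more can be done
None
```

The tall case now lies flat on top of the drawer unit with its cap to the back. The job is handed in at about 14 s of the 42 s allowed; the sign-off gave no verdict.

**What I did:** I gripped the grey tall case near its cap and swung it over until it leaned on the unit's front edge at about 54°, then let go. I gripped it again about 72 mm from the foot. The case did not rotate in the grip when I lifted it. So I carried it over the edge, set its foot on top just behind the edge, and pressed down until it turned flat. Then I released it and backed off upward.

**Last checks:**
- **Tall case:** the scene camera puts the foot at (0.648, -0.092, 0.091). That is about 20 mm behind the front edge and well inside the unit's sides.
- **Direction:** it points straight back to within a few degrees, judged from the picture and the jaw heading.
- **Short case:** it still stands at about (0.531, 0.093), within a few millimetres of its first reading.
- **Gripper:** it is open and well clear, with no contact force beyond sensor noise.

**Disagreement:** in the last look the side camera found only the purple look-alikes, not the tall case. The final pose therefore rests on the scene camera alone.

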